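# Latch the spin scrubber in its holder and press on the splined scrubbing pad

### The arm

A 6-joint arm with a two-finger parallel gripper is mounted at the origin on the work surface. World frame = base frame: x ahead of the robot, y to its left, z up, the work surface at z = 0. Lengths are in m, angles in rad, forces in N, time in s.
With the tool pointing down it reaches from about 0.375 to 0.975 m from the base axis. Payload 3.8 kg.
Tool frame: the origin (TCP) lies at the very end of the fingers, on their centre line; the grasp point (between the pads) lies 19 mm behind it; z points along the fingers, y is the line along which they close (so a half turn about z gives the same grasp; the last joint's range is limited). The gripper opens to 85 mm and grips with 20 to 120 N. Pads are 22 mm wide; open, the fingers measure 114 mm over their backs; the gripper's body (76 mm by 85 mm) begins 54 mm behind the grasp point. The pads swing forward as they close: fully open they stand 13 mm farther back than shut.
Start: joints at [-1.154, 0.264, 1.604, -0, 1.274, -0.037], TCP at [0.296, -0.607, 0.231] pointing down, gripper open.
Joint ranges: [-2.63, 2.63], [-0.94, 2.18], [0.31, 2.57], [-1.31, 4.45], [0, 2.66], [-2.55, 2.55]. Speed limits (rad/s): [2.57, 2.57, 3.14, 3.14, 3.14, 3.14].

### API

Orientations are given as a rotation vector (axis times angle).
In Python, from workcell import read_state, read_camera, calibration, finish_job gives the robot as it stands.
- The arm moves only by the tool step_arm, never from a script. Its argument "commands" is a list of rows, each an object of numbers: "fingers": the gripper's target within -1 to 1 (shut at 1, half-way at 0, fully open at -1); "dx", "dy", "dz": the shift along the tool's x, y, z in m; "roll": the turn about the tool's z in degrees. In form: [{"fingers": .., "dx": .., "dy": .., "dz": .., "roll": ..}, ...]. A call has 1 to 8 rows; each row is the pose to reach, as a shift and turn from the pose commanded when the call began, along the tool's axes at that moment; what a row does not reach only later rows make up. A row lasts 1/8 s, in which the tool goes at most 62.5 mm and 10.7 degrees, less where a joint would pass 70% of its speed; a pose out of reach is approached as far as the arm can. A call with a gripper value outside its range is refused whole. The fingers move at their own pace and stop on an object; "squeeze" is the grip in N (left out, the last holds). Time passes only in rows, so rows that repeat a pose let the fingers close. It gives the time, the measured TCP pose, the force, the opening and the grip force at its end, in the units of the state.
- read_state(): the state, without advancing time (a new reading comes with each control period).
- read_camera(name): name is "scene" or "side" or "wrist"; returns (picture, depth): 480x640x3 uint8, blue, green, red; 480x640 float32, m along the optical axis (not along the pixel's ray), 0 where there is no reading.
- calibration(name): a dict with "intrinsics" (3x3 intrinsics, pixels), "k1" (the pictures are not rectified: a ray, as slopes to the right and down, at radius r is drawn at 1 + k1 r^2 times it, then the intrinsics apply), "world_to_cam" (4x4, takes a point from world to camera coordinates). Camera axes: x right, y up, looking along -z (the intrinsics and any distortion apply to the point x, -y, -z); pixel columns grow to the right and rows downward; lengths in m; the calibration is good to about 2 mm. A picture is of the moment at which its call begins: read the wrist's pose just before it. calibration takes no time and is no camera call; for the wrist camera it gives the pose at the moment of the call.
- finish_job(): hands the job in; it is judged then, once.
The state is a dict: "time": time; "q": joint angles; "joint_vel": joint speeds; "joint_torque": joint torques, N m; "tool_pos": TCP position; "tcp_rot": TCP orientation; "wrist_force": force on the tool from outside, world axes, zero at the start; "torque": the same for the moment, N m; "width": opening from 0.0 (shut) to 1.0 (fully open); "grip_force": force on a finger pad.
Only numpy, scipy, OpenCV 4.12 (cv2) and the standard library are available. Lean on these libraries where they do the work, as an engineer would, in place of code of your own. Each camera call takes 0.05 s, during which the arm holds its last target. There are 200 camera calls.

### The job

Swing the blue latch of the scrubber's holder shut into its catch, so that the scrubber cannot back out, then pick up the yellow scrubbing pad, turn it until its hub meshes with the splined drive shaft and slide it fully home without forcing it. A sprung collar pushes the pad off again until the retaining clip is on, which I shall fit: finish while still gripping the pad and pressing it home against the spring. Leave the scrubber upright in its latched holder and everything else where it is.

Things in the scene. Friction and masses are not known exactly. Their poses are not given: they have to be found in the camera images.
- holder: Fixed white base plate (115 x 100 x 8 mm) with a clear box in which the scrubber stands, a post behind, and a white fork round its handle at 105 to 125 mm height, open at the front (-x). Origin: underside of the plate on the scrubber's axis, z up, x away from the opening. The latch's vertical hinge is at x -31, y +40 mm; the catch, two white lips on the other prong, at x -33, y -31 mm.
- gate (a joint): The holder's blue latch bar, swinging level across the fork's open front: 0 = closed in its catch (end stop); opens to 1.75 rad, starts well open. At angle q the bar points from the hinge along (-sin q, -cos q) in the holder's x, y. The hinge is a little stiff (under 1 N at the tab) and stays where it is left; there is no snap.
- gate_tab (a point): Point on the axis of the upright round blue tab (12 mm across) at the free end of the latch bar, 100 mm from the hinge axis, 0.5 mm below the tab's top. The tab stands from 109 to 161 mm height; the bar meets it below 122 mm, so the upper 38 mm stand free to be pushed or pinched. Closed, it is 67 mm from the scrubber's axis.
- scrubber: White and grey cordless spin scrubber, upright in the holder, drive end up, standing loose on the 8 mm plate with 1 mm play. Origin: centre of its underside; z up. Square foot 50 mm, handle 42 mm across, round head 56 mm across from 131 to 155 mm above the origin; its flat top at 155 mm carries the drive shaft.
- drive: Steel splined drive shaft, upright in the middle of the scrubber's head. Origin: on its axis, level with the flat top of the head; z up; x along one of the six teeth. Round core 18 mm across and 23 mm tall with a tapered tip; six teeth every 60 deg, 4 mm wide, out to 27 mm across, 17 mm tall. It starts at any angle; the geared motor holds it (it slips only above 0.35 N m).
- ejector (a joint): Black sprung collar (30 to 36 mm across) round the foot of the shaft; 0 = up, 6 mm proud of the head's top; 0.006 = pressed level with the head's top. It pushes up with 4 N at 0 and 8.8 N at 0.006, so a head that is let go is pushed 6 mm back up the shaft.
- pad: Round yellow hard silicone scrubbing pad, 60 mm across, on a grey hub 40 mm across and 26 mm tall, 60 to 110 g; stands on the glass hub down. Origin: centre of the hub's underside, z up. The hub is open below: a splined socket with six inner grooves at 0, 60 deg, ... from x, six inner teeth between them (4 mm wide, 20 mm inner width). Brown ribs on the pad's top lie over the grooves.
- pad_rim (a point): Middle of the yellow disc, 33 mm above the hub's underside: the rim to grip is 14 mm tall (26 to 40 mm). The hub goes on when its grooves are over the shaft's teeth (pad x along drive x or a multiple of 60 deg off; play 0.1 rad, 1 mm). Teeth on teeth, the hub's underside stays 15 to 17 mm above the head; fully home it lies on the head's flat top.
- spare_brush: White brush head on a grey hub, 50 mm across, 52 mm tall, standing on the glass; not wanted here. Origin: centre of the underside.
- jar: Frosted jar with metal screw lid, 67 mm across, 68 mm tall. Origin: centre of the underside.
- tumbler: White ceramic tumbler with toothbrushes, 74 mm across, 100 mm tall (brushes to about 195 mm). Origin: centre of the underside.
- soap_dish: Blue and white dish with a soap bar, 80 x 115 x 38 mm. Origin: centre of the underside.
- scoop: Blue plastic scoop, bowl 56 x 44 x 30 mm, handle towards its -x to 103 mm from the origin. Origin: under the bowl's centre.
- pump_head: Stainless pump head lying on its side, 145 mm long along x with its pale tube, 32 mm tall. Origin: underside of the collar.
- bud_box: Clear plastic box with lid and blue clip, cotton buds inside, 94 x 70 x 48 mm. Origin: centre of the underside.
There are look-alikes about, which are no part of the job. There is more than one size of the pad; the one meant has the size given above. Several things have the shape of the holder; the one meant has the colours described above.

How it is judged:
By the outcome, as a careful person would: the job done as asked, in the order asked, and still so for the second after the job is handed in, while the arm keeps its last pose, push and grip.
It also fails if it takes over 64 s, if anything falls off the work surface, if the arm or the gripper's body presses on something with over 40 N, if the wrist force passes 120 N, or if a joint passes its speed limit or range.

## Working session

There is one attempt and no reset: what is moved stays moved. The work goes in short steps, Python scripts to look and compute and a tool call to move; the robot and the scene stay as the last step left them, time stands still between calls to the robot, and variables do not carry over. Pictures are saved under pics/ and viewed, at most 10 in all, crops included, and the job is handed in when it is done.

Besides the shell and the picture viewer there is one more tool, called after "Call:" by a JSON object that holds its "method" and its "body". step_arm: Moves the arm, as the interface text tells. Its arguments: {"type":"object","properties":{"commands":{"type":"array","items":{"type":"object","properties":{"fingers":{"type":"number"},"dx":{"type":"number"},"dy":{"type":"number"},"dz":{"type":"number"},"roll":{"type":"number"}}}},"squeeze":{"type":"number"}},"required":["commands"]}

```bash
mkdir -p pics; ls; cat > h.py <<'E'
import numpy as np, cv2
from workcell import *
from scipy.spatial.transform import Rotation as R
def snap(name,fn):
    C=calibration(name); p,d=read_camera(name); cv2.imwrite('pics/'+fn+'.png',p); np.savez('pics/'+fn+'.npz',p=p,d=d,K=C['intrinsics'],k1=C['k1'],T=C['world_to_cam']); return load(fn)
def load(fn):
    return dict(np.load('pics/'+fn+'.npz'))
def ray(s,u,v):
    K=s['K']; x=(np.asarray(u,float)-K[0,2])/K[0,0]; y=(np.asarray(v,float)-K[1,2])/K[1,1]
    X,Y=x.copy(),y.copy()
    for _ in range(10):
        f=1+float(s['k1'])*(X*X+Y*Y); X,Y=x/f,y/f
    return X,Y
def cloud(s):
    v,u=np.mgrid[:480,:640]; X,Y=ray(s,u,v); d=s['d']
    P=np.stack([X*d,-Y*d,-d],-1); T=np.linalg.inv(s['T']); return P@T[:3,:3].T+T[:3,3]
def onz(s,u,v,z):
    X,Y=ray(s,u,v); T=np.linalg.inv(s['T']); r=T[:3,:3]@np.array([X,-Y,-1.]); o=T[:3,3]; return o+r*(z-o[2])/r[2]
def proj(s,P):
    p=s['T'][:3,:3]@P+s['T'][:3,3]; x,y=p[0]/-p[2],-p[1]/-p[2]; f=1+float(s['k1'])*(x*x+y*y); K=s['K']
    return K[0,0]*x*f+K[0,2],K[1,1]*y*f+K[1,2]
E
python3 - <<'E'
from h import *
a=snap('scene','scene'); b=snap('side','side'); c=snap('wrist','wrist')
for s in (a,b,c): print(np.linalg.inv(s['T'])[:3,3].round(3),s['K'][0,0])
print(read_state())
E
```

```text
pics
[1.395 0.043 0.729] 479.39550082495117
[ 0.449 -0.628  0.79 ] 440.2873952272835
[ 0.355 -0.577  0.373] 378.47735501924393
{'time': 0.15, 'q': array([-1.15389208e+00,  2.64604489e-01,  1.60507644e+00, -2.44952807e-05,
        1.27370241e+00, -3.68971617e-02]), 'joint_vel': array([-0.00091009, -0.00328545, -0.00384236, -0.00080483, -0.00207732,
        0.00206895]), 'joint_torque': array([ 3.40596152e-04, -5.15904880e+01, -3.67959201e+01, -5.75236345e-05,
        8.11801117e-03,  1.43452593e-05]), 'tool_pos': array([ 0.29566968, -0.60615835,  0.23022288]), 'tcp_rot': array([-3.05935659e+00, -7.06345168e-01,  5.67034311e-04]), 'wrist_force': array([-0.38377129,  0.0613713 ,  0.45075987]), 'torque': array([0.00416621, 0.03276347, 0.0361143 ]), 'grip_force': 0.0, 'width': 1.0019282902072277}
```

View pics/scene.png

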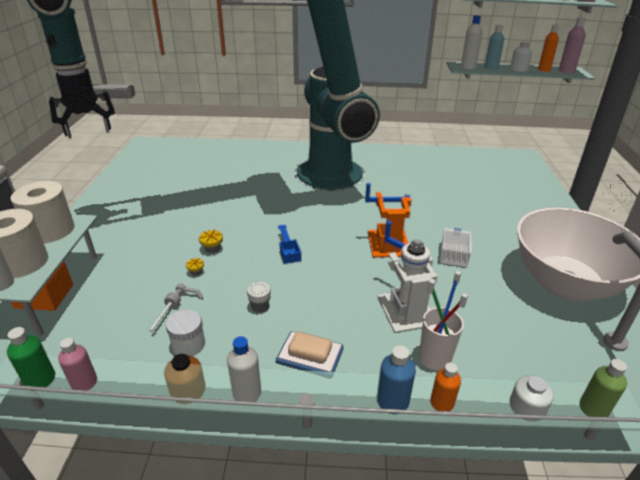

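View pics/side.png

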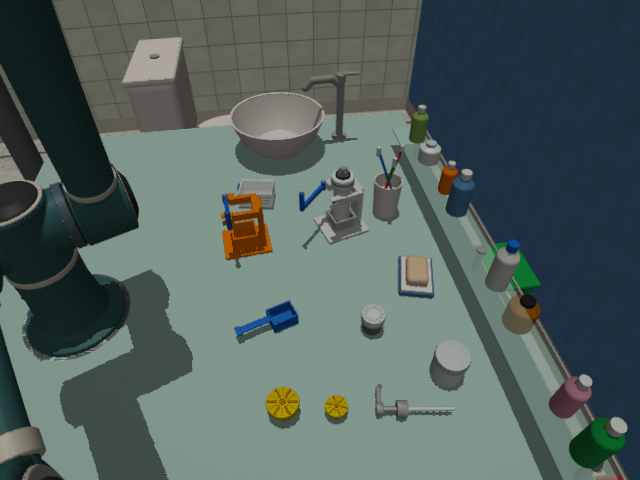

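The white holder with the scrubber (scene ~(408,290), side ~(342,205)) fits the description; the orange one at side (245,230) is a look-alike. There are two yellow pads, at side (283,403) (large) and (337,407) (small). I'll measure their sizes next.

```bash
python3 - <<'E'
from h import *
s=load('side'); P=cloud(s)
hsv=cv2.cvtColor(s['p'],cv2.COLOR_BGR2HSV)
def fit(m,n):
    q=P[m]; 
    if len(q)<10: return print(n,'few')
    (c,r)=cv2.minEnclosingCircle(q[:,:2].astype(np.float32)); print(n,len(q),'c',np.round(c,4),'diam',round(2*r,4),'z',np.percentile(q[:,2],[2,50,95]).round(4))
yel=(hsv[...,0]>20)&(hsv[...,0]<35)&(hsv[...,1]>150)&(s['d']>0)
u=np.arange(640)[None]+np.zeros((480,1)); v=np.arange(480)[:,None]+np.zeros((1,640))
top=yel
for n,(x0,x1) in dict(big=(262,304),small=(320,352)).items():
    m=top&(u>x0)&(u<x1)&(v>380)&(v<425); z=np.percentile(P[m][:,2],90); fit(m&(abs(P[...,2]-z)<.005),n)
for nm in ('side','scene'):
    s=load(nm);P=cloud(s);hsv=cv2.cvtColor(s['p'],cv2.COLOR_BGR2HSV)
    blue=(hsv[...,0]>100)&(hsv[...,0]<125)&(hsv[...,1]>150)&(s['d']>0)
    b=(slice(175,215),slice(295,328)) if nm=='side' else (slice(218,258),slice(380,410))
    m=np.zeros_like(blue); m[b]=blue[b]
    print(nm,P[m][np.argsort(P[m][:,2])][::max(1,m.sum()//25)].round(3).tolist())
s=load('side');P=cloud(s)
for px in [(343,182),(343,172),(343,190),(335,183),(352,183),(318,222),(347,237),(366,231)]: print(px,P[px[1],px[0]].round(4))
a=cv2.resize(s['p'][150:250,270:400],None,fx=5,fy=5,interpolation=cv2.INTER_CUBIC)[:500,:640]
b=cv2.resize(s['p'][375:435,255:363],(640,355),interpolation=cv2.INTER_CUBIC)
o=cv2.resize(np.vstack([a,b]),(448,598)); 
w=load('scene')['p'][225:335,365:445]; w=cv2.resize(w,(350,480),interpolation=cv2.INTER_CUBIC); w=np.vstack([w,np.zeros((118,350,3),np.uint8)])
cv2.imwrite('pics/c1.png',np.hstack([o,w]))
E
```

```text
big 704 c [ 0.4357 -0.2831] diam 0.0593 z [0.0368 0.0395 0.042 ]
small 362 c [ 0.5309 -0.2988] diam 0.0421 z [0.0253 0.0281 0.0303]
side [[0.596, 0.364, -0.004], [0.583, 0.21, 0.112], [0.571, 0.193, 0.114], [0.521, 0.14, 0.116], [0.58, 0.205, 0.117], [0.571, 0.193, 0.117], [0.553, 0.184, 0.118], [0.531, 0.143, 0.118], [0.577, 0.203, 0.118], [0.555, 0.186, 0.119], [0.578, 0.206, 0.119], [0.541, 0.165, 0.119], [0.584, 0.216, 0.12], [0.566, 0.191, 0.12], [0.56, 0.187, 0.12], [0.563, 0.186, 0.121], [0.568, 0.189, 0.121], [0.572, 0.198, 0.122], [0.523, 0.137, 0.124], [0.528, 0.141, 0.126], [0.528, 0.14, 0.13], [0.524, 0.143, 0.134], [0.524, 0.138, 0.141], [0.524, 0.14, 0.145], [0.526, 0.139, 0.152], [0.527, 0.139, 0.157], [0.521, 0.145, 0.159]]
scene [[0.543, 0.167, 0.111], [0.532, 0.152, 0.113], [0.538, 0.161, 0.115], [0.549, 0.173, 0.116], [0.544, 0.158, 0.117], [0.53, 0.15, 0.117], [0.538, 0.158, 0.118], [0.545, 0.175, 0.119], [0.53, 0.143, 0.12], [0.544, 0.166, 0.12], [0.537, 0.165, 0.12], [0.53, 0.154, 0.12], [0.531, 0.145, 0.121], [0.531, 0.158, 0.121], [0.535, 0.156, 0.121], [0.543, 0.168, 0.122], [0.55, 0.176, 0.122], [0.53, 0.147, 0.125], [0.53, 0.145, 0.128], [0.53, 0.146, 0.133], [0.527, 0.146, 0.137], [0.525, 0.142, 0.14], [0.527, 0.146, 0.144], [0.527, 0.143, 0.149], [0.527, 0.147, 0.152], [0.528, 0.142, 0.158], [0.518, 0.145, 0.159], [0.524, 0.146, 0.161]]
(343, 182) [0.6262 0.1699 0.1593]
(343, 172) [0.6283 0.1848 0.1768]
(343, 190) [0.6264 0.1663 0.1385]
(335, 183) [0.6086 0.1762 0.1536]
(352, 183) [0.6483 0.1718 0.1525]
(318, 222) [0.5735 0.2091 0.0038]
(347, 237) [0.6379 0.1428 0.0042]
(366, 231) [0.6906 0.1576 0.0038]
```

View pics/c1.png

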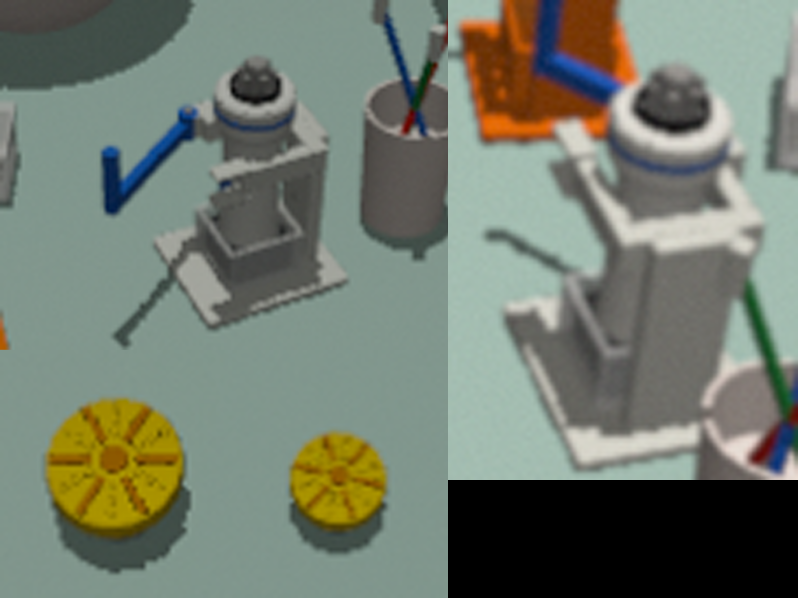

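Large pad measures 59 mm, top at 40 mm: it is the one meant (small one is 42 mm). The white holder has its blue latch open, with the tab at side ~(301,200). Its front plate corners are at side (316,219), (331,243) and (369,229).

```bash
python3 - <<'E'
from h import *
from scipy.optimize import least_squares
s=load('side')
c=[onz(s,*p,.008)[:2] for p in [(315.7,218.6),(330.9,242.9),(369.1,229.4)]]
for p in c: print(p.round(4))
e1=c[1]-c[0]; e2=c[2]-c[1]; print(np.linalg.norm(e1),np.linalg.norm(e2),np.degrees(np.arctan2(e1[1],e1[0])),np.degrees(np.arctan2(e2[1],e2[0])))
for n in ('side','scene'):
    s=load(n);P=cloud(s)
    m=(np.hypot(P[...,0]-.63,P[...,1]-.18)<.05)&(P[...,2]>.155)&(P[...,2]<.169)
    q=P[m]; (cc,r)=cv2.minEnclosingCircle(q[:,:2].astype(np.float32)); print(n,'head',m.sum(),np.round(cc,4),r, q[:,:2].mean(0))
    m=(np.hypot(P[...,0]-.63,P[...,1]-.18)<.05)&(P[...,2]>.172)&(P[...,2]<.195)
    q=P[m]; (cc,r)=cv2.minEnclosingCircle(q[:,:2].astype(np.float32)); print(n,'shaft',m.sum(),np.round(cc,4),r)
# pad rib angle from side
s=load('side')
for px in [(283,403)]: print(onz(s,*px,.04))
E
```

```text
[0.5688 0.2185]
[0.5933 0.1245]
[0.6985 0.1581]
0.0970981111942087 0.11035045528584114 -75.33629766727651 17.678980553178164
side head 242 [0.6295 0.1913] 0.029210176318883896 [0.62769387 0.18158468]
side shaft 70 [0.6291 0.1901] 0.012214737012982368
scene head 303 [0.6287 0.192 ] 0.027707945555448532 [0.63878606 0.1904873 ]
scene shaft 103 [0.6302 0.1909] 0.014229191467165947
[ 0.43722865 -0.28549327  0.04      ]
```

```bash
cat >> h.py <<'E'
def go(xyz,yaw=None):
    s=read_state(); M=R.from_rotvec(s['tcp_rot']).as_matrix(); d=M.T@(np.array(xyz)-s['tool_pos'])
    y=np.degrees(np.arctan2(M[1,1],M[0,1])); r=0 if yaw is None else ((y-yaw+180)%360-180)
    print('t %.2f pos'%s['time'],s['tool_pos'].round(4),'yaw %.1f q6 %.2f'%(y,s['q'][5]),'-> d',d.round(4),'roll %.1f'%r,'F',s['wrist_force'].round(1),'w %.3f g %.1f'%(s['width'],s['grip_force']))
E
python3 - <<'E'
from h import *
go((.524,.142,.25),-39)
for n in ('side','scene'):
    P=cloud(load(n)); m=(P[...,2]>.1)&(P[...,2]<.3)&(P[...,0]>.3)&(P[...,0]<.56)&(P[...,1]>.05)&(P[...,1]<.3)
    q=P[m]; h,xe,ye=np.histogram2d(q[:,0],q[:,1],bins=[np.arange(.3,.57,.02),np.arange(.05,.31,.02)]); print(h.astype(int), q[:,2].max())
E
```

```text
t 0.15 pos [ 0.2957 -0.6062  0.2302] yaw -64.0 q6 -0.04 -> d [ 0.5332 -0.5724 -0.0187] roll -25.0 F [-0.4  0.1  0.5] w 1.002 g 0.0
[[  0   0   0   0   0   0   0   0   0   0   0   0]
 [  0   0   0   0   2   0   0   0   0   0   0   0]
 [  0   0  70  19  15  16  25  66   1   0   0   0]
 [  0   0  41  14  71   0  15  68   5   0   0   0]
 [  0   0   0   1  80   0   7  69   0   0   0   0]
 [  0   0   0   0  82  23  25  52   0   0   0   0]
 [  0   0   0   0  40  49  25   4   0   0   0   0]
 [  0   0   0   0   0   0   0   0   0   0   0   0]
 [  0   0   0   0   0   0   0   0   0   0   0   0]
 [  0   0   0   0   0   0   0   0   0   0   0   0]
 [  0   0   0   0   2   0   0   0   0   0   0   0]
 [  0   0   0   0 108  17   0   0   0   0   0   0]
 [  0   0   0   0   0  24  31   0   0   0   0   0]] 0.16061130436472015
[[  0   0   0   0   0   0   0   0   0   0   0   0]
 [  0   0   0   1   2   0   0   0   0   0   0   0]
 [  0   0  38  59  36  46  49  34   3   0   0   0]
 [  0   0  44   9  33   0   0  42  16   0   0   0]
 [  0   0   0   0  29   0   0  28   0   0   0   0]
 [  0   0   0   0  35  17  24  51   0   0   0   0]
 [  0   0   0   0  42  89  88  22   0   0   0   0]
 [  0   0   0   0   0   0   0   0   0   0   0   0]
 [  0   0   0   0   0   0   0   0   0   0   0   0]
 [  0   0   0   0   0   0   0   0   0   0   0   0]
 [  0   0   0   0   3   0   0   0   0   0   0   0]
 [  0   0   0   0 105  49   1   0   0   0   0   0]
 [  0   0   0   0   0  28  35   0   0   0   0   0]] 0.16193035865892158
```

Call:
{"method": "step_arm", "body": {"commands": [{"dx":0.043,"dy":-0.045,"dz":-0.02,"fingers":0},{"dx":0.085,"dy":-0.09,"dz":-0.03,"fingers":0},{"dx":0.128,"dy":-0.135,"dz":-0.03,"fingers":0},{"dx":0.17,"dy":-0.18,"dz":-0.03,"fingers":0},{"dx":0.213,"dy":-0.225,"dz":-0.03,"fingers":0},{"dx":0.255,"dy":-0.27,"dz":-0.03,"fingers":0},{"dx":0.298,"dy":-0.315,"dz":-0.03,"fingers":0},{"dx":0.33,"dy":-0.36,"dz":-0.03,"fingers":0}]}}

```text
invalid input
```

```bash
python3 - <<'E'
from h import *
go((.524,.142,.25),-39)
E
```

```text
t 0.15 pos [ 0.2957 -0.6062  0.2302] yaw -64.0 q6 -0.04 -> d [ 0.5332 -0.5724 -0.0187] roll -25.0 F [-0.4  0.1  0.5] w 1.002 g 0.0
```

Call:
{"method": "step_arm", "body": {"commands": [{"dx":0.043,"dy":-0.045,"dz":-0.02,"fingers":0.0,"roll":0.0},{"dx":0.085,"dy":-0.09,"dz":-0.03,"fingers":0.0,"roll":0.0},{"dx":0.128,"dy":-0.135,"dz":-0.03,"fingers":0.0,"roll":0.0},{"dx":0.17,"dy":-0.18,"dz":-0.03,"fingers":0.0,"roll":0.0},{"dx":0.213,"dy":-0.225,"dz":-0.03,"fingers":0.0,"roll":0.0},{"dx":0.255,"dy":-0.27,"dz":-0.03,"fingers":0.0,"roll":0.0},{"dx":0.298,"dy":-0.315,"dz":-0.03,"fingers":0.0,"roll":0.0},{"dx":0.33,"dy":-0.36,"dz":-0.03,"fingers":0.0,"roll":0.0}], "squeeze": 30}}

```text
time: 1.15
tool_pos: [0.435, -0.1363, 0.2612]
tcp_rot: [-3.061, -0.707, -0.001]
wrist_force: [1.1, -0.5, 0.7]
width: 0.501
grip_force: 0.0
```

```bash
python3 - <<'E'
from h import *
go((.524,.142,.25),-39)
E
```

```text
t 1.15 pos [ 0.435  -0.1363  0.2612] yaw -64.0 q6 0.76 -> d [ 0.2021 -0.211   0.0113] roll -25.0 F [ 1.1 -0.5  0.7] w 0.501 g 0.0
```

Call:
{"method": "step_arm", "body": {"commands": [{"dx":0.04,"dy":-0.042,"dz":0.0,"fingers":0.0,"roll":-6.0},{"dx":0.08,"dy":-0.084,"dz":0.0,"fingers":0.0,"roll":-12.0},{"dx":0.12,"dy":-0.126,"dz":0.0,"fingers":0.0,"roll":-18.0},{"dx":0.16,"dy":-0.168,"dz":0.0,"fingers":0.0,"roll":-25.0},{"dx":0.202,"dy":-0.211,"dz":0.0,"fingers":0.0,"roll":-25.0}], "squeeze": 30}}

```text
time: 1.78
tool_pos: [0.5238, 0.1416, 0.2612]
tcp_rot: [2.835, 1.354, 0.0]
wrist_force: [1.1, -1.0, 0.1]
width: 0.5
grip_force: 0.0
```

```bash
python3 - <<'E'
from h import *
w=snap('wrist','w1'); P=cloud(w)
go((.524,.142,.13),-39)
hsv=cv2.cvtColor(w['p'],cv2.COLOR_BGR2HSV)
b=(hsv[...,0]>100)&(hsv[...,0]<125)&(hsv[...,1]>150)&(w['d']>0)&(P[...,2]>.1)
for z0,z1 in((.155,.17),(.13,.155),(.105,.125)):
    m=b&(P[...,2]>z0)&(P[...,2]<z1); q=P[m]; print(z0,m.sum(),q[:,:2].mean(0).round(4) if m.any() else '',[ (q[:,i].min().round(4),q[:,i].max().round(4)) for i in (0,1)] if m.any() else '')
for z0,z1 in((.158,.168),(.172,.19)):
    m=(np.hypot(P[...,0]-.63,P[...,1]-.19)<.045)&(P[...,2]>z0)&(P[...,2]<z1); q=P[m]
    if m.sum()>5: print(z0,m.sum(),cv2.minEnclosingCircle(q[:,:2].astype(np.float32)))
E
```

```text
t 1.82 pos [0.5255 0.1483 0.261 ] yaw -38.8 q6 0.90 -> d [-0.0067  0.0031  0.131 ] roll 0.2 F [3.8 5.1 0.3] w 0.498 g 0.0
0.155 69 [0.5237 0.1497] [(np.float64(0.5187), np.float64(0.5275)), (np.float64(0.1476), np.float64(0.1515))]
0.13 95 [0.5291 0.1532] [(np.float64(0.518), np.float64(0.6016)), (np.float64(0.1474), np.float64(0.2066))]
0.105 1872 [0.4758 0.1802] [(np.float64(0.3455), np.float64(0.5914)), (np.float64(0.1479), np.float64(0.2297))]
0.158 4953 ((0.626170814037323, 0.19334973394870758), 0.028269756585359573)
0.172 1589 ((0.6271803975105286, 0.1937311738729477), 0.014809303916990757)
```

View pics/w1.png

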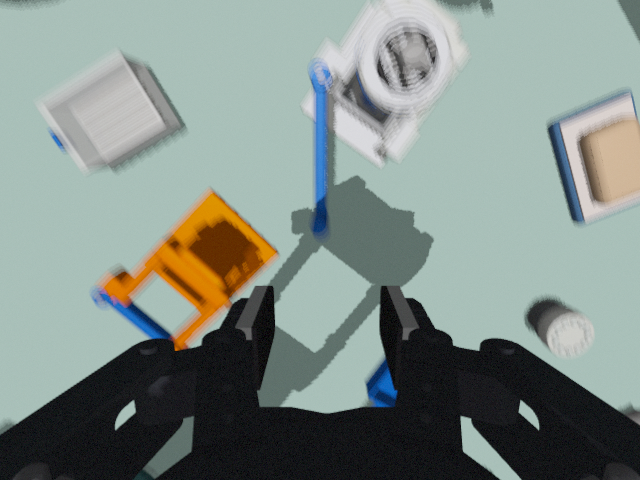

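The picture (a little motion-blurred) shows the latch bar running from the hinge at (320,75) to the tab at (320,225), and the drive shaft at (405,55). The tab lies centred between the fingers in the picture.

```bash
python3 - <<'E'
from h import *
snap('wrist','w2a');snap('wrist','w2a'); w=snap('wrist','w2'); P=cloud(w)
go((.524,.142,.13),-39)
hsv=cv2.cvtColor(w['p'],cv2.COLOR_BGR2HSV)
b=(hsv[...,0]>100)&(hsv[...,0]<125)&(hsv[...,1]>150)&(w['d']>0)&(P[...,2]>.1)&(P[...,0]>.5)
for z0,z1 in((.155,.17),(.13,.155),(.105,.125)):
    m=b&(P[...,2]>z0)&(P[...,2]<z1); q=P[m]; v,u=np.nonzero(m); print(z0,m.sum(),q[:,:2].mean(0).round(4),[ (q[:,i].min().round(4),q[:,i].max().round(4)) for i in (0,1)],u.mean(),v.mean(),v.max())
for z0,z1 in((.158,.168),(.172,.19)):
    m=(np.hypot(P[...,0]-.63,P[...,1]-.19)<.045)&(P[...,2]>z0)&(P[...,2]<z1); q=P[m]
    if m.sum()>5: print(z0,m.sum(),cv2.minEnclosingCircle(q[:,:2].astype(np.float32)))
E
```

```text
t 1.98 pos [0.5234 0.1406 0.2606] yaw -38.8 q6 0.89 -> d [ 0.0017 -0.0003  0.1306] roll 0.2 F [-0.4 -0.6 -0.5] w 0.501 g 0.0
0.155 241 [0.524  0.1466] [(np.float64(0.5171), np.float64(0.6407)), (np.float64(0.14), np.float64(0.2059))] 323.34854771784234 232.60995850622407 243
0.13 137 [0.5363 0.1558] [(np.float64(0.5203), np.float64(0.6016)), (np.float64(0.142), np.float64(0.2069))] 329.57664233576645 204.4890510948905 233
0.105 1436 [0.5546 0.1847] [(np.float64(0.5213), np.float64(0.5911)), (np.float64(0.143), np.float64(0.229))] 323.53690807799444 153.5376044568245 221
0.158 4985 ((0.6262298822402954, 0.19338709115982056), 0.028256455436348915)
0.172 1592 ((0.626176118850708, 0.193184956908226), 0.01385246217250824)
```

Call:
{"method": "step_arm", "body": {"commands": [{"dx":0.004,"dy":-0.002,"dz":0.05,"fingers":0.0,"roll":0.0},{"dx":0.004,"dy":-0.002,"dz":0.1,"fingers":0.0,"roll":0.0},{"dx":0.004,"dy":-0.002,"dz":0.13,"fingers":0.0,"roll":0.0},{"dx":0.004,"dy":-0.002,"dz":0.13,"fingers":0.5,"roll":0.0},{"dx":0.004,"dy":-0.002,"dz":0.13,"fingers":1.0,"roll":0.0},{"dx":0.004,"dy":-0.002,"dz":0.13,"fingers":1.0,"roll":0.0},{"dx":0.004,"dy":-0.002,"dz":0.13,"fingers":1.0,"roll":0.0}], "squeeze": 25}}

```text
time: 2.85
tool_pos: [0.5246, 0.1432, 0.1321]
tcp_rot: [2.834, 1.352, -0.001]
wrist_force: [-3.5, -4.9, -1.0]
width: 0.131
grip_force: 25.3
```

```bash
python3 - <<'E'
from h import *
go((.524,.1445,.13),-39)
E
```

```text
t 2.85 pos [0.5246 0.1432 0.1321] yaw -39.0 q6 0.90 -> d [ 0.0006 -0.0013  0.0021] roll 0.0 F [-3.5 -4.9 -1. ] w 0.131 g 25.3
```

Call:
{"method": "step_arm", "body": {"commands": [{"dx":0.0005,"dy":0.0105,"dz":0.0,"fingers":1.0,"roll":-6.0},{"dx":0.0022,"dy":0.0208,"dz":0.0,"fingers":1.0,"roll":-12.0},{"dx":0.0049,"dy":0.0309,"dz":0.0,"fingers":1.0,"roll":-18.0},{"dx":0.0086,"dy":0.0407,"dz":0.0,"fingers":1.0,"roll":-24.0},{"dx":0.0134,"dy":0.05,"dz":0.0,"fingers":1.0,"roll":-30.0},{"dx":0.0191,"dy":0.0588,"dz":0.0,"fingers":1.0,"roll":-36.0},{"dx":0.0257,"dy":0.0669,"dz":0.0,"fingers":1.0,"roll":-42.0},{"dx":0.0331,"dy":0.0743,"dz":0.0,"fingers":1.0,"roll":-48.0}], "squeeze": 25}}

```text
time: 3.85
tool_pos: [0.6044, 0.1239, 0.1321]
tcp_rot: [2.037, 2.392, 0.004]
wrist_force: [-1.1, 1.6, -2.9]
width: 0.127
grip_force: 25.1
```

```bash
python3 - <<'E'
from h import *
go((.524,.1445,.13),16)
print(np.degrees(np.arctan2(*(read_state()['tool_pos'][:2]-[.587,.2217])[::-1])))
E
```

```text
t 3.85 pos [0.6044 0.1239 0.1321] yaw 9.2 q6 0.00 -> d [ 0.0331 -0.0761  0.002 ] roll -6.8 F [-1.1  1.6 -2.9] w 0.127 g 25.1
-79.91666115886963
```

Call:
{"method": "step_arm", "body": {"commands": [{"dx":0.0001,"dy":0.0035,"dz":0.0,"fingers":1.0,"roll":-2.0},{"dx":0.0003,"dy":0.007,"dz":0.0,"fingers":1.0,"roll":-4.0},{"dx":0.0004,"dy":0.009,"dz":0.0,"fingers":1.0,"roll":-5.0},{"dx":0.0004,"dy":0.009,"dz":0.0,"fingers":1.0,"roll":-5.0}], "squeeze": 25}}

```text
time: 4.35
tool_pos: [0.6126, 0.1257, 0.132]
tcp_rot: [1.934, 2.475, 0.003]
wrist_force: [0.0, 4.6, -0.2]
width: 0.127
grip_force: 25.4
```

Call:
{"method": "step_arm", "body": {"commands": [{"dx":0.0,"dy":0.001,"dz":0.0,"fingers":1.0,"roll":-0.5},{"dx":0.0,"dy":0.001,"dz":0.0,"fingers":1.0,"roll":-0.5}], "squeeze": 25}}

```text
time: 4.6
tool_pos: [0.6133, 0.1259, 0.1319]
tcp_rot: [-1.923, -2.484, -0.002]
wrist_force: [-0.8, 5.1, 0.5]
width: 0.127
grip_force: 25.5
```

Call:
{"method": "step_arm", "body": {"commands": [{"dx":0.0,"dy":0.001,"dz":0.0,"fingers":1.0,"roll":-0.5},{"dx":0.0,"dy":0.001,"dz":0.0,"fingers":1.0,"roll":-0.5}], "squeeze": 25}}

```text
time: 4.85
tool_pos: [0.6141, 0.1261, 0.1319]
tcp_rot: [-1.912, -2.492, -0.002]
wrist_force: [-1.4, 5.7, -0.7]
width: 0.129
grip_force: 25.5
```

Call:
{"method": "step_arm", "body": {"commands": [{"dx":0.0005,"dy":0.001,"dz":0.0,"fingers":1.0,"roll":-0.5},{"dx":0.0005,"dy":0.002,"dz":0.0,"fingers":1.0,"roll":-1.0},{"dx":0.0005,"dy":0.002,"dz":0.0,"fingers":1.0,"roll":-1.0}], "squeeze": 25}}

```text
time: 5.22
tool_pos: [0.6146, 0.1262, 0.1317]
tcp_rot: [-1.889, -2.508, 0.003]
wrist_force: [-5.6, 3.9, 5.7]
width: 0.126
grip_force: 25.9
```

Call:
{"method": "step_arm", "body": {"commands": [{"dx":0.0,"dy":0.001,"dz":0.0,"fingers":1.0,"roll":0.0},{"dx":0.0,"dy":0.0015,"dz":0.0,"fingers":1.0,"roll":0.0},{"dx":0.0,"dy":0.0015,"dz":0.0,"fingers":1.0,"roll":0.0}], "squeeze": 25}}

```text
time: 5.6
tool_pos: [0.6148, 0.1263, 0.1316]
tcp_rot: [-1.888, -2.506, 0.006]
wrist_force: [-8.8, 2.3, 7.4]
width: 0.128
grip_force: 26.3
```

```bash
python3 - <<'E'
from h import *
s=snap('side','s2')
go((.6157,.1243,.13),16)
print(np.degrees(np.arctan2(*(read_state()['tool_pos'][:2]-[.587,.2217])[::-1])))
cv2.imwrite('pics/c2.png',cv2.resize(s['p'][150:240,290:400],None,fx=6,fy=6,interpolation=cv2.INTER_CUBIC))
E
```

```text
t 5.65 pos [0.6148 0.1263 0.1316] yaw 16.0 q6 -0.12 -> d [-0.0021  0.0003  0.0016] roll 0.0 F [-8.8  1.7  6.8] w 0.129 g 26.3
-73.76722976034186
```

View pics/c2.png

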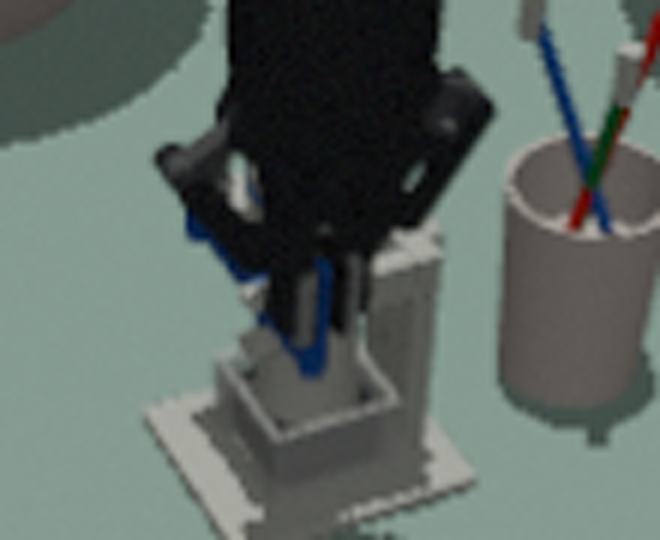

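The tab between the fingers sits at crop (318,320), in front of the prong. The arm stopped at the calculated closed angle, with force rising and no further motion: the end stop. I'll release, rise and check.

Call:
{"method": "step_arm", "body": {"commands": [{"dx":0.0,"dy":0.0,"dz":0.0,"fingers":0.5,"roll":0.0},{"dx":0.0,"dy":0.0,"dz":0.0,"fingers":0.3,"roll":0.0},{"dx":0.0,"dy":0.0,"dz":-0.05,"fingers":0.3,"roll":0.0},{"dx":0.0,"dy":0.0,"dz":-0.11,"fingers":0.0,"roll":0.0},{"dx":0.0,"dy":0.0,"dz":-0.14,"fingers":-0.5,"roll":0.0},{"dx":0.0,"dy":0.0,"dz":-0.14,"fingers":-1.0,"roll":0.0},{"dx":0.0,"dy":0.0,"dz":-0.14,"fingers":-1.0,"roll":0.0}], "squeeze": 25}}

```text
time: 6.52
tool_pos: [0.6169, 0.1263, 0.2699]
tcp_rot: [-1.89, -2.508, 0.002]
wrist_force: [0.1, -0.1, -0.3]
width: 1.001
grip_force: 0.0
```

```bash
python3 - <<'E'
from h import *
w=snap('wrist','w3'); P=cloud(w)
go((.436,-.284,.25),None)
m=(P[...,2]>.158)&(P[...,2]<.168)&(np.hypot(P[...,0]-.63,P[...,1]-.19)<.045); q=P[m]; print(cv2.minEnclosingCircle(q[:,:2].astype(np.float32)))
m=(P[...,2]>.183)&(P[...,2]<.19)&(np.hypot(P[...,0]-.63,P[...,1]-.19)<.045);q=P[m]; print(m.sum(),cv2.minEnclosingCircle(q[:,:2].astype(np.float32)))
u,v=proj(w,np.array([.627,.192,.18])); print(u,v)
u=int(np.clip(u,60,580));v=int(np.clip(v,60,420))
c=cv2.resize(w['p'][v-60:v+60,u-60:u+60],(590,590),interpolation=cv2.INTER_CUBIC); print('crop',u-60,v-60)
cv2.imwrite('pics/c3.png',np.hstack([c, np.vstack([cv2.resize(w['p'],(209,157)),np.zeros((433,209,3),np.uint8)])]))
E
```

```text
t 6.58 pos [0.6164 0.1263 0.269 ] yaw 16.0 q6 -0.12 -> d [-0.3447 -0.2864  0.02  ] roll 0.0 F [ 0.3 -0.5  0.3] w 0.999 g 0.0
((0.6264365911483765, 0.19302070140838623), 0.02797139436006546)
714 ((0.6261509656906128, 0.19333255290985107), 0.00900225155055523)
374.93099089729407 145.96728645732773
crop 314 85
```

View pics/c3.png

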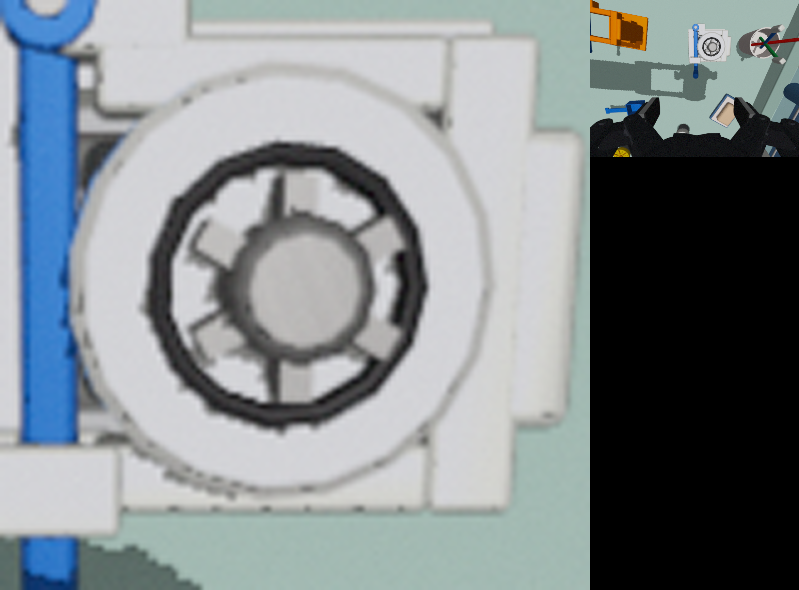

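The blue bar lies parallel across the fork front, its end under the white catch lips at crop (60,490): the latch is shut. The shaft's teeth are clear at crop (300,190), (382,240), (378,338), (295,382), (212,338) and (212,240). I'll take a second look from a different roll to remove the camera bias.

Call:
{"method": "step_arm", "body": {"commands": [{"dx":0.0,"dy":0.0,"dz":0.0,"fingers":-1.0,"roll":10.0},{"dx":0.0,"dy":0.0,"dz":0.0,"fingers":-1.0,"roll":20.0},{"dx":0.0,"dy":0.0,"dz":0.0,"fingers":-1.0,"roll":30.0},{"dx":0.0,"dy":0.0,"dz":0.0,"fingers":-1.0,"roll":40.0},{"dx":0.0,"dy":0.0,"dz":0.0,"fingers":-1.0,"roll":50.0},{"dx":0.0,"dy":0.0,"dz":0.0,"fingers":-1.0,"roll":60.0},{"dx":0.0,"dy":0.0,"dz":0.0,"fingers":-1.0,"roll":70.0},{"dx":0.0,"dy":0.0,"dz":0.0,"fingers":-1.0,"roll":70.0}], "squeeze": 25}}

```text
time: 7.58
tool_pos: [0.6163, 0.1265, 0.2688]
tcp_rot: [-2.986, -0.974, 0.006]
wrist_force: [-0.5, 0.2, 0.5]
width: 0.999
grip_force: 0.0
```

```bash
python3 - <<'E'
from h import *
snap('wrist','w4'); w=snap('wrist','w4'); P=cloud(w)
go((.436,-.284,.25),None)
def cen(P):
    m=(P[...,2]>.158)&(P[...,2]<.168)&(np.hypot(P[...,0]-.63,P[...,1]-.19)<.045); a=cv2.minEnclosingCircle(P[m][:,:2].astype(np.float32))[0]
    m=(P[...,2]>.183)&(P[...,2]<.19)&(np.hypot(P[...,0]-.63,P[...,1]-.19)<.045); b=cv2.minEnclosingCircle(P[m][:,:2].astype(np.float32))[0]
    return (np.array(a)+b)/2
c1=cen(cloud(load('w3'))); c2=cen(P); print(c1,c2)
def r(a): a=np.radians(a); return np.array([[np.cos(a),np.sin(a)],[np.sin(a),-np.cos(a)]])  # cols tool x, tool y (z down)
y2=np.degrees(np.arctan2(*R.from_rotvec(read_state()['tcp_rot']).as_matrix()[:2,1][::-1]))
A=np.vstack([np.hstack([np.eye(2),r(106)]),np.hstack([np.eye(2),r(y2+90)])]); x=np.linalg.solve(A,np.r_[c1,c2]); print('c',x[:2].round(4),'bias tool xy',x[2:].round(4))
w3=load('w3')
def f(p): return onz(w3,314+p[0]*120/590,85+p[1]*120/590,.180)[:2]
for a,b in [((300,190),(295,382)),((212,240),(378,338)),((212,338),(382,240))]:
    d=f(b)-f(a); print(np.degrees(np.arctan2(d[1],d[0]))%60, (f(a)+f(b))/2)
E
```

```text
t 7.67 pos [0.6166 0.1266 0.2696] yaw -53.8 q6 1.10 -> d [-0.3881  0.2248  0.0203] roll 0.0 F [ 0.6  0.3 -0.2] w 1.003 g 0.0
[0.62629378 0.19317663] [0.62635201 0.19331424]
c [0.6264 0.1932] bias tool xy [ 0.     -0.0001]
46.31849288963423 [0.62630209 0.19333074]
46.59982926882183 [0.62615379 0.19303689]
45.62081540137484 [0.62625424 0.1930651 ]
```

Call:
{"method": "step_arm", "body": {"commands": [{"dx":-0.05,"dy":0.029,"dz":0.0,"fingers":-1.0,"roll":0.0},{"dx":-0.1,"dy":0.058,"dz":0.0,"fingers":-1.0,"roll":0.0},{"dx":-0.15,"dy":0.087,"dz":0.01,"fingers":-1.0,"roll":0.0},{"dx":-0.2,"dy":0.116,"dz":0.03,"fingers":-1.0,"roll":0.0},{"dx":-0.25,"dy":0.145,"dz":0.05,"fingers":-1.0,"roll":0.0},{"dx":-0.3,"dy":0.174,"dz":0.07,"fingers":-1.0,"roll":0.0},{"dx":-0.345,"dy":0.2,"dz":0.09,"fingers":-1.0,"roll":0.0},{"dx":-0.388,"dy":0.225,"dz":0.11,"fingers":-1.0,"roll":0.0}], "squeeze": 25}}

```text
time: 8.68
tool_pos: [0.4345, -0.2848, 0.1605]
tcp_rot: [2.987, 0.974, 0.0]
wrist_force: [1.0, -0.5, -0.2]
width: 1.002
grip_force: 0.0
```

```bash
python3 - <<'E'
from h import *
for _ in range(4): read_camera('wrist')
w=snap('wrist','w5'); P=cloud(w)
go((.436,-.284,.16),None)
hsv=cv2.cvtColor(w['p'],cv2.COLOR_BGR2HSV)
m=(hsv[...,0]>10)&(hsv[...,0]<35)&(hsv[...,1]>120)&(abs(P[...,2]-.04)<.004)&(np.hypot(P[...,0]-.436,P[...,1]+.284)<.05)
print(m.sum(),cv2.minEnclosingCircle(P[m][:,:2].astype(np.float32)),P[m][:,2].mean())
v,u=np.nonzero(m); u0,v0=int(np.median(u)),int(np.median(v)); print('crop',u0-90,v0-90)
pp=cv2.copyMakeBorder(w['p'],100,100,100,100,cv2.BORDER_CONSTANT)[v0+10:v0+190,u0+10:u0+190]
cv2.imwrite('pics/c5.png',cv2.resize(pp,(590,590),interpolation=cv2.INTER_CUBIC))
E
```

```text
t 8.93 pos [ 0.4356 -0.2831  0.1611] yaw -54.0 q6 0.32 -> d [-0.0002  0.001   0.0011] roll 0.0 F [ 0.8 -0.1  0.4] w 0.998 g 0.0
5053 ((0.4341171085834503, -0.28149810433387756), 0.029712438583374023) 0.040635028303869065
crop 234 138
```

View pics/c5.png

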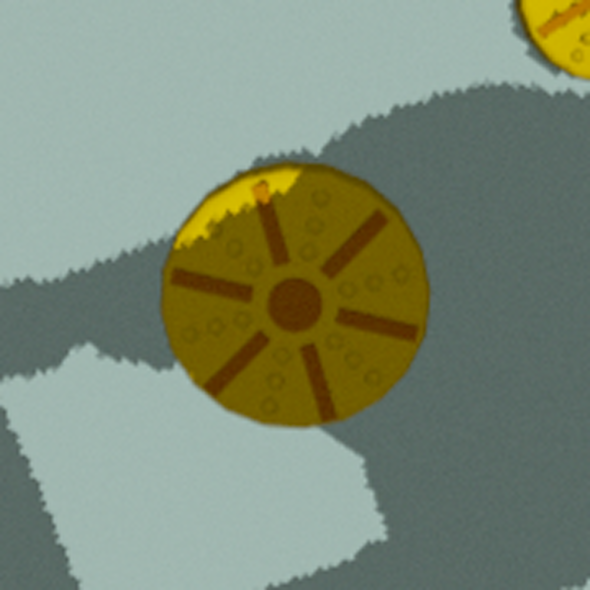

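The meant (larger) pad has its centre at crop (295,305). Its ribs run (264,195)-(328,418), (175,276)-(415,334) and (385,215)-(210,390); the small pad stays clear at the top right.

Call:
{"method": "step_arm", "body": {"commands": [{"dx":0.0,"dy":-0.002,"dz":0.06,"fingers":-1.0,"roll":0.0},{"dx":0.0,"dy":-0.002,"dz":0.11,"fingers":-1.0,"roll":0.0},{"dx":0.0,"dy":-0.002,"dz":0.14,"fingers":-1.0,"roll":0.0},{"dx":0.0,"dy":-0.002,"dz":0.15,"fingers":-1.0,"roll":0.0},{"dx":0.0,"dy":-0.002,"dz":0.15,"fingers":-0.6,"roll":0.0},{"dx":0.0,"dy":-0.002,"dz":0.15,"fingers":1.0,"roll":0.0},{"dx":0.0,"dy":-0.002,"dz":0.15,"fingers":1.0,"roll":0.0}], "squeeze": 50}}

```text
time: 9.8
tool_pos: [0.4362, -0.2826, 0.0132]
tcp_rot: [2.985, 0.97, 0.004]
wrist_force: [0.5, 0.4, 3.7]
width: 0.682
grip_force: 53.7
```

```bash
python3 - <<'E'
from h import *
go((.434,-.2815,.01),-54)
w=load('w5'); k=180/590
def f(p): return onz(w,234+p[0]*k,138+p[1]*k,.0405)[:2]
for a,b in [((264,195),(328,418)),((175,276),(415,334)),((385,215),(210,390))]:
    d=f(b)-f(a); print(np.degrees(np.arctan2(d[1],d[0]))%60,(f(a)+f(b))/2)
E
```

```text
t 9.80 pos [ 0.4362 -0.2826  0.0132] yaw -54.0 q6 0.32 -> d [-0.0011 -0.0022  0.0032] roll 0.0 F [0.5 0.4 3.7] w 0.682 g 53.7
51.3458759298573 [ 0.43286866 -0.28285118]
51.90058883559412 [ 0.43347876 -0.28213343]
51.714496026120514 [ 0.43366566 -0.28201213]
```

Call:
{"method": "step_arm", "body": {"commands": [{"dx":0.0,"dy":0.0,"dz":-0.03,"fingers":1.0,"roll":0.0},{"dx":0.0,"dy":0.0,"dz":-0.08,"fingers":1.0,"roll":0.0},{"dx":0.0,"dy":0.0,"dz":-0.14,"fingers":1.0,"roll":0.0},{"dx":0.0,"dy":0.0,"dz":-0.2,"fingers":1.0,"roll":0.0},{"dx":0.0,"dy":0.0,"dz":-0.24,"fingers":1.0,"roll":0.0},{"dx":0.0,"dy":0.0,"dz":-0.24,"fingers":1.0,"roll":0.0},{"dx":0.0,"dy":0.0,"dz":-0.24,"fingers":1.0,"roll":0.0}], "squeeze": 50}}

```text
time: 10.68
tool_pos: [0.4339, -0.2814, 0.2508]
tcp_rot: [-2.987, -0.97, 0.001]
wrist_force: [0.4, -0.1, -2.1]
width: 0.684
grip_force: 54.0
```

```bash
python3 - <<'E'
from h import *
for _ in range(3): go((.6264,.1932,.25),-54)
w=snap('wrist','w6'); P=cloud(w)
go((.6264,.1932,.25),-54)
hsv=cv2.cvtColor(w['p'],cv2.COLOR_BGR2HSV)
m=(hsv[...,0]>10)&(hsv[...,0]<35)&(hsv[...,1]>120)&(P[...,2]>.2)
print(m.sum(),np.percentile(P[m][:,2],[5,50,95]),cv2.minEnclosingCircle(P[m][:,:2].astype(np.float32)))
v,u=np.nonzero(m); u0,u1,v0,v1=u.min()-10,u.max()+10,v.min()-10,min(480,v.max()+10); print('crop',u0,v0,u1,v1)
k=min(780/(u1-u0),590/(v1-v0)); print('k',k)
cv2.imwrite('pics/c6.png',cv2.resize(w['p'][v0:v1,u0:u1],None,fx=k,fy=k,interpolation=cv2.INTER_CUBIC))
E
```

```text
t 10.68 pos [ 0.4339 -0.2814  0.2508] yaw -54.0 q6 0.32 -> d [ 0.4346 -0.2709  0.0008] roll -0.0 F [ 0.4 -0.1 -2.1] w 0.684 g 54.0
t 10.68 pos [ 0.4339 -0.2814  0.2508] yaw -54.0 q6 0.32 -> d [ 0.4346 -0.2709  0.0008] roll -0.0 F [ 0.4 -0.1 -2.1] w 0.684 g 54.0
t 10.68 pos [ 0.4339 -0.2814  0.2508] yaw -54.0 q6 0.32 -> d [ 0.4346 -0.2709  0.0008] roll -0.0 F [ 0.4 -0.1 -2.1] w 0.684 g 54.0
t 10.72 pos [ 0.4334 -0.281   0.2497] yaw -54.0 q6 0.32 -> d [ 0.4348 -0.2703 -0.    ] roll -0.0 F [ 0.   0.4 -1.9] w 0.680 g 54.0
21600 [0.27532498 0.27796811 0.27986327] ((0.43881434202194214, -0.2761416733264923), 0.05927588790655136)
crop -10 107 616 480
k 1.2460063897763578Traceback (most recent call last):
  File "<stdin>", line 10, in <module>
cv2.error: OpenCV(4.12.0) /io/opencv/modules/imgproc/src/resize.cpp:4208: error: (-215:Assertion failed) !ssize.empty() in function 'resize'
```

```bash
python3 - <<'E'
from h import *
w=load('w6'); P=cloud(w); T=[.4337,-.2812]
m=(abs(P[...,2]-.2778)<.004)&(np.hypot(P[...,0]-T[0],P[...,1]-T[1])<.04)
hsv=cv2.cvtColor(w['p'],cv2.COLOR_BGR2HSV); m&=(hsv[...,0]>8)&(hsv[...,0]<35)&(hsv[...,1]>120)
print(m.sum(),cv2.minEnclosingCircle(P[m][:,:2].astype(np.float32)))
v,u=np.nonzero(m); u0,u1,v0,v1=u.min()-5,u.max()+5,v.min()-5,min(480,v.max()+5); k=min(780/(u1-u0),590/(v1-v0)); print('crop',u0,v0,'k',k)
cv2.imwrite('pics/c6.png',cv2.resize(w['p'][v0:v1,u0:u1],None,fx=k,fy=k,interpolation=cv2.INTER_CUBIC))
E
```

```text
20681 ((0.4344896674156189, -0.2819597125053406), 0.031443554908037186)
crop 233 249 k 3.5542168674698793
```

View pics/c6.png

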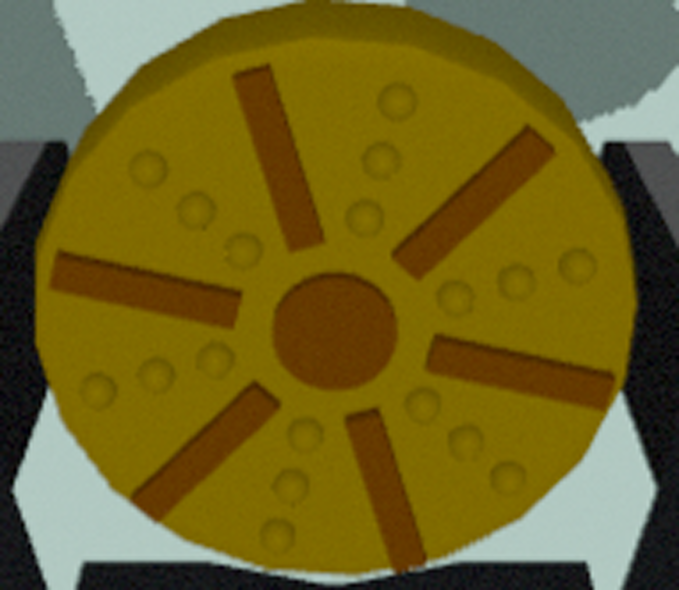

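The pad is held squarely, with its centre at crop (335,331) and ribs along (252,70)-(408,570), (55,270)-(612,392) and (540,138)-(146,508).

```bash
python3 - <<'E'
from h import *
w=load('w6'); k=3.5542
def f(p): return onz(w,233+p[0]/k,249+p[1]/k,.2785)[:2]
for a,b in [((252,70),(408,570)),((55,270),(612,392)),((540,138),(146,508))]:
    d=f(b)-f(a); print(np.degrees(np.arctan2(d[1],d[0]))%60,(f(a)+f(b))/2)
print('hub',f((335,331)))
E
```

```text
51.48565848405937 [ 0.43215346 -0.28278851]
52.12200359914159 [ 0.43249625 -0.28289319]
52.419566728382335 [ 0.43247385 -0.28262996]
hub [ 0.43244127 -0.28266058]
```

Call:
{"method": "step_arm", "body": {"commands": [{"dx":0.048,"dy":-0.03,"dz":0.0,"fingers":1.0,"roll":0.0},{"dx":0.096,"dy":-0.06,"dz":0.0,"fingers":1.0,"roll":0.0},{"dx":0.144,"dy":-0.09,"dz":0.0,"fingers":1.0,"roll":0.0},{"dx":0.192,"dy":-0.12,"dz":0.0,"fingers":1.0,"roll":0.0},{"dx":0.24,"dy":-0.15,"dz":0.0,"fingers":1.0,"roll":0.0},{"dx":0.288,"dy":-0.18,"dz":0.0,"fingers":1.0,"roll":0.0},{"dx":0.336,"dy":-0.21,"dz":0.0,"fingers":1.0,"roll":0.0},{"dx":0.384,"dy":-0.24,"dz":0.0,"fingers":1.0,"roll":0.0}], "squeeze": 50}}

```text
time: 11.72
tool_pos: [0.6032, 0.1397, 0.2482]
tcp_rot: [-2.987, -0.971, 0.007]
wrist_force: [0.3, -0.8, -1.0]
width: 0.68
grip_force: 54.0
```

```bash
python3 - <<'E'
from h import *
go((.6264,.1932,.22),-54)
E
```

```text
t 11.72 pos [0.6032 0.1397 0.2482] yaw -54.0 q6 1.13 -> d [ 0.0504 -0.0295  0.0281] roll 0.0 F [ 0.3 -0.8 -1. ] w 0.680 g 54.0
```

Call:
{"method": "step_arm", "body": {"commands": [{"dx":0.03,"dy":-0.018,"dz":0.0,"fingers":1.0,"roll":3.0},{"dx":0.052,"dy":-0.0295,"dz":0.01,"fingers":1.0,"roll":6.0},{"dx":0.052,"dy":-0.0295,"dz":0.03,"fingers":1.0,"roll":6.0},{"dx":0.052,"dy":-0.0295,"dz":0.04,"fingers":1.0,"roll":6.0},{"dx":0.052,"dy":-0.0295,"dz":0.04,"fingers":1.0,"roll":6.0},{"dx":0.052,"dy":-0.0295,"dz":0.04,"fingers":1.0,"roll":6.0}], "squeeze": 50}}

```text
time: 12.48
tool_pos: [0.6288, 0.1917, 0.2116]
tcp_rot: [3.035, 0.812, 0.001]
wrist_force: [-0.0, -1.1, 0.4]
width: 0.681
grip_force: 54.0
```

```bash
python3 - <<'E'
from h import *
snap('side','s3'); snap('scene','sc3')
for _ in range(4): read_camera('side'); go((.6276,.1941,.175),-59.8)
E
```

```text
t 12.62 pos [0.6293 0.1923 0.2125] yaw -60.0 q6 1.31 -> d [-0.0007 -0.0025  0.0375] roll -0.2 F [-0.7  0.8 -1. ] w 0.681 g 54.0
t 12.68 pos [0.6293 0.1924 0.2125] yaw -60.0 q6 1.31 -> d [-0.0007 -0.0024  0.0375] roll -0.2 F [-0.3  0.6 -0.4] w 0.689 g 54.0
t 12.72 pos [0.6292 0.1925 0.2123] yaw -60.0 q6 1.31 -> d [-0.0007 -0.0022  0.0373] roll -0.2 F [ 0.5 -0.5 -1.2] w 0.687 g 54.0
t 12.78 pos [0.6291 0.1925 0.2121] yaw -60.0 q6 1.31 -> d [-0.0006 -0.0021  0.0371] roll -0.2 F [-0.1 -0.3 -0.6] w 0.687 g 54.0
```

Call:
{"method": "step_arm", "body": {"commands": [{"dx":-0.0006,"dy":-0.002,"dz":0.005,"fingers":1.0,"roll":0.0},{"dx":-0.0006,"dy":-0.002,"dz":0.01,"fingers":1.0,"roll":0.0},{"dx":-0.0006,"dy":-0.002,"dz":0.014,"fingers":1.0,"roll":0.0},{"dx":-0.0006,"dy":-0.002,"dz":0.017,"fingers":1.0,"roll":0.0},{"dx":-0.0006,"dy":-0.002,"dz":0.018,"fingers":1.0,"roll":0.0}], "squeeze": 50}}

```text
time: 13.4
tool_pos: [0.6271, 0.194, 0.1928]
tcp_rot: [3.035, 0.813, -0.001]
wrist_force: [-0.6, 0.1, -1.2]
width: 0.685
grip_force: 54.0
```

Call:
{"method": "step_arm", "body": {"commands": [{"dx":0.0,"dy":0.0,"dz":0.0015,"fingers":1.0,"roll":0.0},{"dx":0.0,"dy":0.0,"dz":0.003,"fingers":1.0,"roll":0.0},{"dx":0.0,"dy":0.0,"dz":0.003,"fingers":1.0,"roll":0.0}], "squeeze": 50}}

```text
time: 13.78
tool_pos: [0.6272, 0.194, 0.1902]
tcp_rot: [3.035, 0.813, -0.0]
wrist_force: [0.4, -0.2, -1.3]
width: 0.679
grip_force: 54.0
```

```bash
python3 - <<'E'
from h import *
go((.6276,.1941,.175),-59.8); print(read_state()['torque'])
E
```

```text
t 13.78 pos [0.6272 0.194  0.1902] yaw -60.0 q6 1.31 -> d [0.0004 0.0001 0.0152] roll -0.2 F [ 0.4 -0.2 -1.3] w 0.679 g 54.0
[ 0.02484717 -0.04093518  0.00761631]
```

Call:
{"method": "step_arm", "body": {"commands": [{"dx":0.0,"dy":0.0,"dz":0.001,"fingers":1.0,"roll":0.0},{"dx":0.0,"dy":0.0,"dz":0.002,"fingers":1.0,"roll":0.0},{"dx":0.0,"dy":0.0,"dz":0.002,"fingers":1.0,"roll":0.0}], "squeeze": 50}}

```text
time: 14.15
tool_pos: [0.6272, 0.194, 0.1882]
tcp_rot: [-3.035, -0.813, 0.0]
wrist_force: [0.3, 0.3, -1.6]
width: 0.683
grip_force: 54.0
```

Call:
{"method": "step_arm", "body": {"commands": [{"dx":0.0,"dy":0.0,"dz":0.001,"fingers":1.0,"roll":0.0},{"dx":0.0,"dy":0.0,"dz":0.002,"fingers":1.0,"roll":0.0},{"dx":0.0,"dy":0.0,"dz":0.002,"fingers":1.0,"roll":0.0}], "squeeze": 50}}

```text
time: 14.52
tool_pos: [0.6272, 0.194, 0.1861]
tcp_rot: [3.035, 0.813, -0.0]
wrist_force: [-0.2, -0.0, -1.4]
width: 0.681
grip_force: 54.0
```

Call:
{"method": "step_arm", "body": {"commands": [{"dx":0.0,"dy":0.0,"dz":0.001,"fingers":1.0,"roll":0.0},{"dx":0.0,"dy":0.0,"dz":0.002,"fingers":1.0,"roll":0.0},{"dx":0.0,"dy":0.0,"dz":0.002,"fingers":1.0,"roll":0.0}], "squeeze": 50}}

```text
time: 14.9
tool_pos: [0.6272, 0.194, 0.1841]
tcp_rot: [-3.035, -0.813, 0.0]
wrist_force: [-0.5, 0.8, -0.2]
width: 0.681
grip_force: 54.0
```

Meshed: the hub is well below the teeth-on-teeth height with no force. I'll press on against the collar.

Call:
{"method": "step_arm", "body": {"commands": [{"dx":0.0,"dy":0.0,"dz":0.001,"fingers":1.0,"roll":0.0},{"dx":0.0,"dy":0.0,"dz":0.002,"fingers":1.0,"roll":0.0},{"dx":0.0,"dy":0.0,"dz":0.003,"fingers":1.0,"roll":0.0},{"dx":0.0,"dy":0.0,"dz":0.004,"fingers":1.0,"roll":0.0},{"dx":0.0,"dy":0.0,"dz":0.004,"fingers":1.0,"roll":0.0}], "squeeze": 60}}

```text
time: 15.52
tool_pos: [0.6275, 0.1941, 0.1809]
tcp_rot: [-3.035, -0.813, -0.001]
wrist_force: [-1.3, -0.4, 3.5]
width: 0.681
grip_force: 64.9
```

Call:
{"method": "step_arm", "body": {"commands": [{"dx":0.0,"dy":0.0,"dz":0.001,"fingers":1.0,"roll":0.0},{"dx":0.0,"dy":0.0,"dz":0.002,"fingers":1.0,"roll":0.0},{"dx":0.0,"dy":0.0,"dz":0.003,"fingers":1.0,"roll":0.0},{"dx":0.0,"dy":0.0,"dz":0.003,"fingers":1.0,"roll":0.0}], "squeeze": 60}}

```text
time: 16.02
tool_pos: [0.6276, 0.1941, 0.178]
tcp_rot: [-3.035, -0.813, -0.002]
wrist_force: [-2.1, 0.2, 6.2]
width: 0.681
grip_force: 65.1
```

Call:
{"method": "step_arm", "body": {"commands": [{"dx":0.0,"dy":0.0,"dz":0.001,"fingers":1.0,"roll":0.0},{"dx":0.0,"dy":0.0,"dz":0.001,"fingers":1.0,"roll":0.0}], "squeeze": 60}}

```text
time: 16.27
tool_pos: [0.6277, 0.1942, 0.1772]
tcp_rot: [-3.035, -0.813, -0.002]
wrist_force: [-1.3, -0.5, 6.9]
width: 0.677
grip_force: 65.2
```

Call:
{"method": "step_arm", "body": {"commands": [{"dx":0.0,"dy":0.0,"dz":0.001,"fingers":1.0,"roll":0.0},{"dx":0.0,"dy":0.0,"dz":0.001,"fingers":1.0,"roll":0.0}], "squeeze": 60}}

```text
time: 16.52
tool_pos: [0.6278, 0.1942, 0.1765]
tcp_rot: [-3.034, -0.813, -0.003]
wrist_force: [-2.2, -0.5, 7.3]
width: 0.68
grip_force: 65.7
```

Call:
{"method": "step_arm", "body": {"commands": [{"dx":0.0,"dy":0.0,"dz":0.001,"fingers":1.0,"roll":0.0},{"dx":0.0,"dy":0.0,"dz":0.001,"fingers":1.0,"roll":0.0}], "squeeze": 60}}

```text
time: 16.77
tool_pos: [0.6283, 0.1944, 0.1764]
tcp_rot: [-3.034, -0.813, -0.005]
wrist_force: [-2.0, -0.1, 10.5]
width: 0.677
grip_force: 65.9
```

Call:
{"method": "step_arm", "body": {"commands": [{"dx":0.0,"dy":0.0,"dz":0.001,"fingers":1.0,"roll":0.0},{"dx":0.0,"dy":0.0,"dz":0.001,"fingers":1.0,"roll":0.0}], "squeeze": 60}}

```text
time: 17.02
tool_pos: [0.6287, 0.1946, 0.1764]
tcp_rot: [-3.034, -0.813, -0.007]
wrist_force: [-3.0, 0.2, 12.3]
width: 0.679
grip_force: 66.1
```

Home: z has stopped at 176.4 mm, and force is rising past the 8.8 N spring value. One last check picture.

```bash
python3 - <<'E'
from h import *
s=snap('side','s4'); c=snap('scene','sc4'); go((.6276,.1941,.175),-59.8)
P=cloud(s)
a=cv2.resize(s['p'][130:250,280:400],(400,400),interpolation=cv2.INTER_CUBIC);b=cv2.resize(c['p'][210:340,350:480],(400,400),interpolation=cv2.INTER_CUBIC)
cv2.imwrite('pics/c7.png',np.hstack([a,b]))
E
```

```text
t 17.12 pos [0.6287 0.1946 0.1764] yaw -60.0 q6 1.31 -> d [-0.0012 -0.0001  0.0014] roll -0.2 F [-2.6 -0.7 13. ] w 0.680 g 66.1
```

View pics/c7.png

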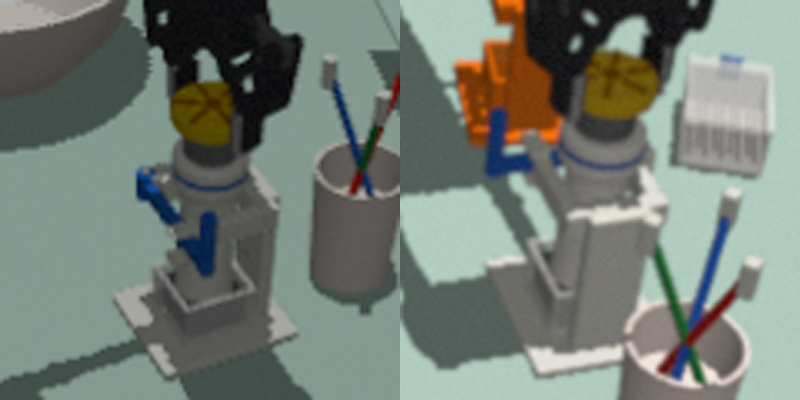

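The pad's hub sits on the head (left crop (208,150)) with no black collar showing, the latch bar is shut across the front at (190,220), and the scrubber is upright. I'm handing the job in.

```bash
python3 -c "
from workcell import *
print(finish_job())"
```

```text
the job is handed in; nothing more can be done
None
```

The latch is shut in its catch, and the 60 mm yellow pad is meshed and fully home; the arm is still gripping it and pressing it against the spring with about 13 N, and I handed the job in at about 17 s.

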